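# Load the hub and hold the casting mould shut on its dowels

## Robot

A 7-joint arm with a two-finger parallel gripper is mounted at the origin on the work surface; the furniture and walls round the work are solid. World frame = base frame: x ahead of the robot, y to its left, z up, the work surface at z = 0. Lengths are in m, angles in rad, forces in N, time in s.
With the tool pointing down it reaches from about 0.425 to 0.95 m from the base axis. Payload 4.7 kg.
Tool frame: the origin (TCP) lies between the finger pads; the fingertips stand 25 mm ahead of it and the grasp point (between the pads) lies 6 mm ahead of it; z points along the fingers, y is the line along which they close (so a half turn about z gives the same grasp; the last joint's range is limited). The gripper opens to 85 mm and grips with 20 to 120 N. Pads are 22 mm wide; open, the fingers measure 114 mm over their backs; the gripper's body (76 mm by 85 mm) begins 54 mm behind the grasp point. The pads swing forward as they close: fully open they stand 13 mm farther back than shut.
Start: joints at [-1.366, 0.469, -0.049, 1.532, 0.024, 1.141, -0.082], TCP at [0.156, 0.657, 0.256] pointing down, gripper open.
Joint ranges: [-2.59, 2.59], [-0.33, 1.99], [-1.39, 1.29], [0.1, 2.45], [-1.04, 4.18], [0.21, 1.99], [-2.66, 2.66]. Speed limits (rad/s): [2.57, 2.57, 3.14, 3.14, 3.14, 3.14, 3.14].

## Interface

Orientations are given as a 3x3 rotation matrix whose columns are the frame's x, y, z axes.
In Python, from rig import * gives the robot as it stands. Calls block until the motion is done:
- movep(position, orientation): joint-space move of the TCP to a pose.
- move_l(position, attitude=None, feed=0.15, until_force=None): straight line of the TCP; attitude=None keeps the orientation; feed is the mean speed in m/s. With until_force (N) it stops when the force on the tool has changed by that much, and returns True; else False.
- move_joints(angles): joint-space move.
- command_gripper(opening, newtons=None): finger opening in m; newtons is the grip in N (None keeps the last); returns when the fingers have stopped.
- sleep(seconds).
- inverse_kinematics(position, orientation): joint angles nearest the present ones, or None.
- sense(): the state.
- camera(name): name is "side" or "top" or "wrist"; returns (picture, depth): 480x640x3 uint8, red, green, blue; 480x640 float32, m along the optical axis (not along the pixel's ray), 0 where there is no reading.
- camera_params(name): a dict with "K" (3x3 intrinsics, pixels), "position" and "rotation" of the camera in the world; the wrist camera has in their place "tool_from_camera" (4x4, takes a point from camera to tool coordinates, whose origin is the TCP and whose axes are the flange's). Camera axes: x right, y down, z forward; pixel columns grow to the right and rows downward; lengths in m; the calibration is good to about 2 mm. A picture is of the moment at which its call begins: read the wrist's pose just before it. camera_params takes no time and is no camera call.
A pose or a line that the arm cannot do raises Unreachable and nothing moves.
- finish_job(): hands the job in; it is judged then, once.
The state is a dict: "time_s": time; "joint_pos": joint angles; "qd": joint speeds; "joint_efforts": joint torques, N m; "position": TCP position; "tcp_rot": TCP orientation; "wrist_force": force on the tool from outside, world axes, zero at the start; "ft_torque": the same for the moment, N m; "finger_gap": finger opening in m; "gripper_force": force on a finger pad.
Only numpy, scipy, OpenCV 4.12 (cv2) and the standard library are available. Lean on these libraries where they do the work, as an engineer would, in place of code of your own. Each camera call takes 0.05 s, during which the arm holds its last target. There are 200 camera calls.

## Task

Load and close the wooden casting mould on the bench: set the square-bored metal hub right down on the square post in the lower half, then fit the upper half on the two dowels with its holes over them. Springs hold the halves apart, so press the upper half down until the halves meet all round, and finish while still holding it pressed shut. Leave the other things on the bench where they are.

Things in the scene. Friction and masses are not known exactly. Their poses are not given: they have to be found in the camera images.
- lower_half: Fixed lower mould half: pale wooden block 130 (x) x 84 (y) x 40 mm high, dark steel foot 8 mm high sticking out 15 mm at both x ends. Origin: centre of underside, z up. Square pocket 62 x 62 mm in the middle of its top, floor at z = 30 mm, with a square post. Two dowels and two shorter spring pins stand on its top (parting) face, z = 40 mm.
- post_top (a point): Centre of the top of the fixed steel post in the lower half: 12.4 mm square, sides parallel to the lower half's x and y, from the pocket floor (z = 30 mm) to z = 60 mm, top 3 mm chamfered. The point's axes are those of lower_half.
- dowel_a (a point): Top centre of a fixed steel dowel, 10.5 mm diameter, at (-52, -26) mm in lower_half, standing 21 mm above the parting face; top 6 mm conical.
- dowel_b (a point): Top centre of the other dowel, of the same size, at (52, 12) mm in lower_half.
- spring_pins (a joint): How far two flat brass pins (9 mm diameter, at (-52, 26) and (52, -26) mm in lower_half) are pushed in together, m: 0 = 6 mm proud of the parting face, 0.006 = flush, halves shut. About 6 N starts them, 14 N in all makes them flush, of which the upper half's weight gives about 3 N; they spring back when let go.
- upper_half: Loose upper mould half, about 0.33 kg: pale wooden block 130 (x) x 84 (y) x 30 mm, lying parting face down; origin: centre of that face, z up. On top a steel plate 84 x 56 mm to z = 36 mm with a wooden handle bar. A 44 x 44 mm cavity underneath, 30 mm deep, clears hub and post. Shut, its origin is at z = 40 mm of lower_half and all axes agree; resting on the pins, at 46 mm.
- upper_grip (a point): Middle of the upper half's handle bar, z = 52 mm in upper_half; the bar is 66 mm long along x, 20 mm wide along y (grip across this), z = 36 to 64 mm.
- hole_a (a point): Lower mouth of a 12 mm through hole at (-52, -26) mm in upper_half, chamfered; goes over dowel_a.
- hole_b (a point): Lower mouth of the other 12 mm through hole, at (52, 12) mm in upper_half; goes over dowel_b. The half fits only this way round.
- hub: Loose aluminium hub, about 0.11 kg: square flange 52 x 52 x 8 mm, on it a square boss 28 x 28 mm, z = 8 to 26 mm; 14 mm square bore right through, all sides parallel to its x and y. Origin: centre of the underside, z up. Stands flange down. Any quarter turn fits the post. Seated, its origin is at z = 30 mm in lower_half.
- sanding_block: Pale sanding block, 64 x 112 x 28 mm, lying near the robot; leave alone. Origin: centre of its underside.
- tape_measure: Yellow tape measure, 32 x 71 x 63 mm, standing near the robot; leave alone. Origin: centre of its underside.
- wedge: Hardwood wedge, 28 x 110 x 24 mm, lying near the robot; leave alone. Origin: centre of its underside.
- masking_tape: Roll of beige masking tape, 104 x 102 x 25 mm, lying to the far right; leave alone. Origin: centre of its underside.

How it is judged:
By the outcome, as a careful person would: the job done as asked, in the order asked, and still so for the second after the job is handed in, while the arm keeps its last pose, push and grip.
It also fails if it takes over 58 s, if anything falls off the work surface, if the arm or the gripper's body presses on something with over 40 N, if the wrist force passes 120 N, or if a joint passes its speed limit or range.

## Working session

There is one attempt and no reset: what is moved stays moved. The work goes in short steps, each a Python script; the robot and the scene stay as the last script left them, time stands still between calls to the robot, and variables do not carry over. Pictures are saved under pics/ and viewed, at most 10 in all, crops included, and the job is handed in when it is done.

```bash
ls; mkdir -p pics; python3 - <<'E'
from rig import *
import cv2, numpy as np
np.set_printoptions(precision=4,suppress=True)
for n in ("top","side"):
    p,d=camera(n); cv2.imwrite(f"pics/{n}0.png",p[:,:,::-1]); np.savez(f"{n}0.npz",p=p,d=d)
    print(n,camera_params(n), (d>0).mean())
print(camera_params("wrist"))
s=sense(); print(s["time_s"],s["tcp_rot"])
E
```

```text
pics
top {'K': array([[617.993 ,   0.    , 315.4498],
       [  0.    , 617.993 , 241.8151],
       [  0.    ,   0.    ,   1.    ]]), 'position': array([ 0.2699, -0.1251,  1.3637]), 'rotation': array([[-0.0176, -0.983 ,  0.1826],
       [-0.9998,  0.0175, -0.0021],
       [-0.0011, -0.1826, -0.9832]])} 0.9959114583333334
side {'K': array([[569.1785,   0.    , 323.0416],
       [  0.    , 569.1785, 233.9433],
       [  0.    ,   0.    ,   1.    ]]), 'position': array([0.4485, 1.0706, 0.6784]), 'rotation': array([[-0.9992,  0.0093,  0.039 ],
       [-0.0308,  0.4459, -0.8945],
       [-0.0257, -0.895 , -0.4453]])} 0.995947265625
{'K': array([[332.    ,   0.    , 319.3154],
       [  0.    , 332.    , 242.5844],
       [  0.    ,   0.    ,   1.    ]]), 'tool_from_camera': array([[ 0.0006, -0.9567, -0.291 ,  0.0755],
       [ 1.    ,  0.0004,  0.0008, -0.0011],
       [-0.0006, -0.291 ,  0.9567, -0.1192],
       [ 0.    ,  0.    ,  0.    ,  1.    ]])}
0.1 [[-0.9728  0.2317 -0.0003]
 [ 0.2317  0.9728 -0.0017]
 [-0.0001 -0.0017 -1.    ]]
```

View pics/top0.png

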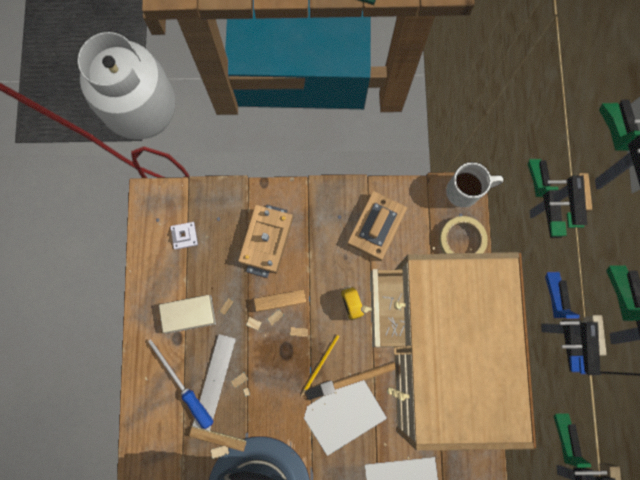

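View pics/side0.png

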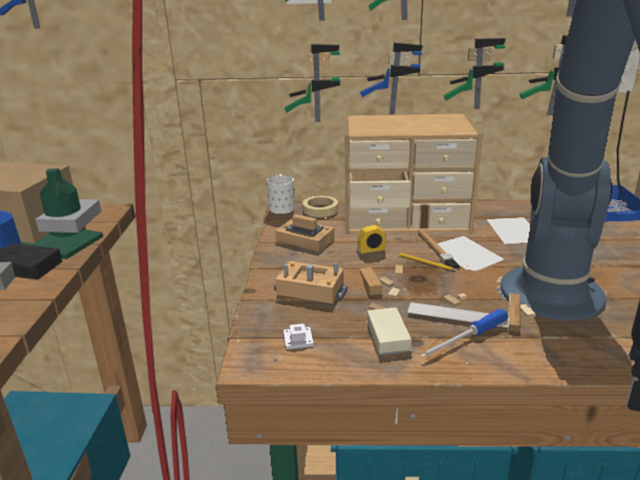

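Top view: hub at about (184,235), lower half at (267,240) and upper half at (377,225), with the open drawer and chest to its right. The side view agrees. Next: rough poses by ray casting, then a wrist look from two places.

```bash
cat > h.py <<'E'
from rig import *
import cv2, numpy as np
np.set_printoptions(precision=4,suppress=True)
def cam(n):
    s=sense(); p,d=camera(n); c=camera_params(n)
    if n=="wrist":
        T=c["tool_from_camera"]; R=s["tcp_rot"]@T[:3,:3]; t=s["tcp_rot"]@T[:3,3]+s["position"]
    else: R,t=np.array(c["rotation"]),np.array(c["position"])
    return p,d,c["K"],R,np.array(t)
def cloud(d,K,R,t):
    v,u=np.mgrid[:d.shape[0],:d.shape[1]]
    P=np.stack([(u-K[0,2])/K[0,0]*d,(v-K[1,2])/K[1,1]*d,d],-1)
    return P@R.T+t
def ray(uv,z,K,R,t):
    uv=np.atleast_2d(uv).astype(float)
    r=np.c_[(uv-K[:2,2])/[K[0,0],K[1,1]],np.ones(len(uv))]@R.T
    return t+r*((z-t[2])/r[:,2])[:,None]
def tri(obs):  # obs: list of (uv,K,R,t)
    A=np.zeros((3,3));b=np.zeros(3)
    for uv,K,R,t in obs:
        r=R@np.r_[(np.array(uv)-K[:2,2])/[K[0,0],K[1,1]],1]; r/=np.linalg.norm(r)
        M=np.eye(3)-np.outer(r,r); A+=M; b+=M@t
    return np.linalg.solve(A,b)
def down(yaw):  # tool pointing down, tool x axis at yaw
    c,s=np.cos(yaw),np.sin(yaw); return np.array([[c,s,0],[s,-c,0],[0,0,-1.]])
def save(n,p): cv2.imwrite("pics/"+n,p[:,:,::-1])
E
python3 - <<'E'
from h import *
p,d,K,R,t=cam("top"); P=cloud(d,K,R,t)
m=((P[...,2]>.006)&(P[...,2]<.1)).astype(np.uint8)
n,L,st,ce=cv2.connectedComponentsWithStats(m)
for i in range(1,n):
    if 150<st[i,4]<6000:
        q=P[L==i]; r=cv2.minAreaRect((q[:,:2]*1000).astype(np.float32)); print(ce[i],st[i,4],q[:,2].max(),r)
# two view check with side for hub boss
for y in (0,.785,1.57): 
  for c in ([.62,.27],[.62,.0]):print(y,c,inverse_kinematics([*c,.3],down(y+np.pi/2)))
E
```

```text
[513.58  196.503] 4767 0.09999294325350183 ((556.62451171875, -559.9141235351562), (7.609555721282959, 1090.206787109375), 89.9530029296875)
[470.2312 183.9929] 1553 0.09903601285822394 ((630.3049926757812, -473.9507141113281), (99.31827545166016, 80.84709167480469), 60.6111946105957)
[377.004  225.2376] 2243 0.07236875303282808 ((554.6016235351562, -264.61322021484375), (85.68587493896484, 131.88916015625), 62.63075256347656)
[265.5442 239.3037] 2578 0.06594992020888579 ((527.3117065429688, -19.570648193359375), (87.68938446044922, 159.8022003173828), 72.97634887695312)
[463.6355 232.7915] 705 0.03457742229787608 ((532.2005615234375, -459.12982177734375), (110.68345642089844, 85.28108215332031), 88.69436645507812)
[183.4388 234.5058] 433 0.03307837562211979 ((542.0745239257812, 165.95364379882812), (55.68915939331055, 52.7797737121582), 11.179261207580566)
[352.0471 302.1961] 510 0.07043115850462045 ((385.83453369140625, -207.744384765625), (70.48795318603516, 39.83245086669922), 16.81439971923828)
[278.2882 300.1307] 635 0.029377009572311596 ((394.6416320800781, -48.00141525268555)
[... 391 characters left out ...]
85958 ((235.73583984375, -208.1307830810547), (89.29115295410156, 231.12464904785156), 5.6353983879089355)
[398.9306 416.6019] 216 0.099558085724468 ((147.7593994140625, -292.1369323730469), (72.07808685302734, 6.114710330963135), 0.45506030321121216)
0 [0.62, 0.27] [-0.7755  0.4607  0.4457  1.4974 -0.2047  1.2299 -0.3019]
0 [0.62, 0.0] [-0.5571  0.3924  0.6702  1.6472 -0.2585  1.1925  0.1723]
0.785 [0.62, 0.27] [-0.6621  0.445   0.2757  1.49   -0.1249  1.2239  0.4156]
0.785 [0.62, 0.0] [-0.5279  0.3846  0.6272  1.6457 -0.2396  1.1893  0.9394]
1.57 [0.62, 0.27] [-0.5801  0.4398  0.1555  1.4845 -0.0702  1.2228  1.1548]
1.57 [0.62, 0.0] [-0.4742  0.3727  0.5498  1.6427 -0.2069  1.1847  1.6933]
```

```bash
python3 - <<'E'
from h import *
import pickle
D={}
for n,(x,y),yaw in (("hub",(.542,.166),191),("low",(.527,-.02),163),("up",(.555,-.265),153)):
    R=down(np.radians(yaw))
    for k,off in enumerate((0,.06)):
        movep(np.r_[x,y,.2]+R[:,1]*off,R); D[n+str(k)]=cam("wrist"); save(f"{n}{k}.png",D[n+str(k)][0])
    print(n,sense()["time_s"],sense()["joint_pos"])
pickle.dump(D,open("D.pkl","wb"))
im=np.vstack([np.hstack([D[a+"0"][0],D[a+"1"][0]]) for a in("hub","low","up")])[:,:,::-1]
cv2.imwrite("pics/m.png",cv2.resize(im,None,fx=.4166,fy=.4166,interpolation=cv2.INTER_AREA))
E
```

```text
hub 2.8417 [-0.6148  0.3648  0.1774  1.844  -0.0778  0.9397  1.3623]
low 4.2583 [-0.4245  0.3259  0.3421  1.9203 -0.1355  0.9182  1.262 ]
up 5.8667 [-0.0603  0.4554  0.4596  1.7546 -0.2364  0.9869  1.5939]
```

View pics/m.png

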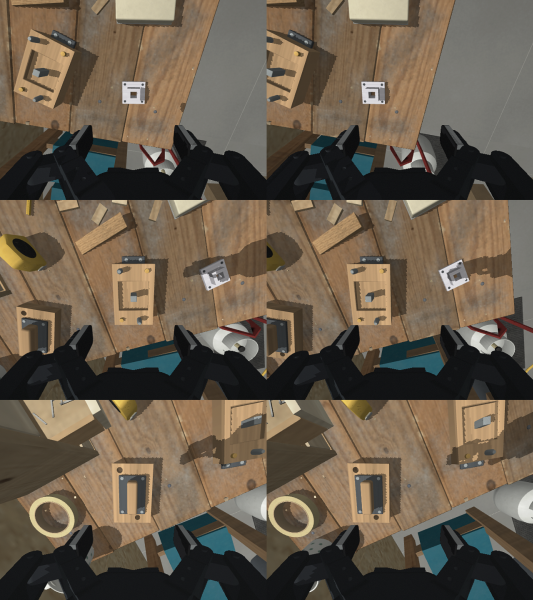

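The mosaic has hub, lower half and upper half each near the middle of their tiles. I need crops to tell dowels from pins and to see the holes.

```bash
python3 - <<'E'
from h import *
import pickle
D=pickle.load(open("D.pkl","rb"))
a=D["low0"][0][120:340,230:410]; b=D["up0"][0][120:340,230:410]; c=D["hub0"][0][160:270,270:360]; c=cv2.resize(c,(180,220),interpolation=0)
cv2.imwrite("pics/z.png",cv2.resize(np.hstack([a,b,c])[:,:,::-1],None,fx=1.48*1,fy=1.48*1.8/1.2 if 0 else 1.48,interpolation=cv2.INTER_CUBIC))
E
```

```text
(no output)
```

View pics/z.png

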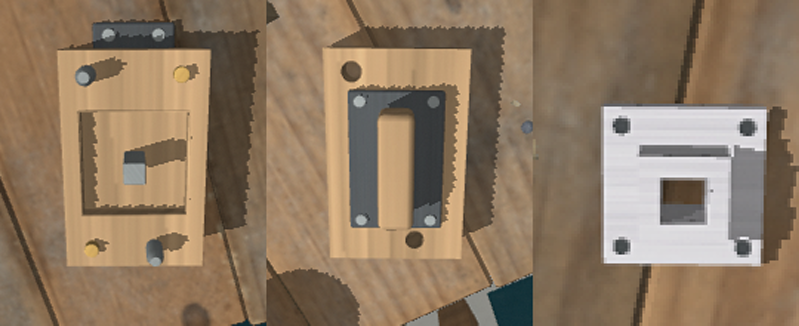

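Left crop (low0): x runs down the image. The steel dowels are at crop (85,75) and (155,250), the brass pins at (182,73) and (92,248), and the post at (135,167). Middle crop (up0): holes at (352,71) and (414,240), so it is the same way round and needs no half turn. Right crop: hub with its bore at (683,200).

```bash
cat > meas.py <<'E'
from h import *
def band(V,z0,z1,c,r=.12,amin=25):
    p,d,K,R,t=V; P=cloud(d,K,R,t)
    m=((P[...,2]>z0)&(P[...,2]<z1)&(np.hypot(P[...,0]-c[0],P[...,1]-c[1])<r)).astype(np.uint8)
    n,L,st,_=cv2.connectedComponentsWithStats(m,connectivity=4)
    return [(P[L==i],L==i) for i in range(1,n) if st[i,4]>=amin]
def rect(V,mask,z):
    cs,_=cv2.findContours(mask.astype(np.uint8),cv2.RETR_EXTERNAL,cv2.CHAIN_APPROX_NONE)
    c=max(cs,key=len)[:,0,:]; q=ray(c,z,*V[2:])[:,:2]*1000
    (x,y),(w,h),a=cv2.minAreaRect(q.astype(np.float32)); return np.array([x,y,w,h,a])
E
python3 - <<'E'
from meas import *
import pickle
D=pickle.load(open("D.pkl","rb"))
for n,c,bands in (("hub",(.542,.166),((.004,.014),(.02,.034))),("low",(.527,-.02),((.035,.046),(.05,.068))),("up",(.555,-.265),((.024,.033),(.0335,.04),(.055,.075)))):
    for k in "01":
        V=D[n+k]
        for b in bands:
            for q,m in band(V,*b,c):
                z=np.median(q[:,2]); print(n+k,b,len(q),"z %.4f sd %.4f"%(z,q[:,2].std()),"med",q.mean(0)[:2],rect(V,m,z))
# two-view triangulation of dark/sat blobs: holes in upper, bore in hub
for n,c in (("up",(.555,-.265)),("hub",(.542,.166)),("low",(.527,-.02))):
    for k in "01":
        V=D[n+k]; hsv=cv2.cvtColor(V[0],cv2.COLOR_RGB2HSV); print(n+k, hsv[240,320])
E
```

```text
hub0 (0.004, 0.014) 1887 z 0.0096 sd 0.0009 med [0.5374 0.1674] [539.9573 168.3151  52.7703  51.5362   9.8689]
hub0 (0.004, 0.014) 29 z 0.0067 sd 0.0011 med [0.5384 0.1172] [538.3005 116.9625   5.8181   4.8166  11.1264]
hub0 (0.004, 0.014) 41 z 0.0092 sd 0.0029 med [0.5474 0.1695] [547.4363 169.3847   1.9947  12.5526  11.1246]
hub0 (0.02, 0.034) 782 z 0.0274 sd 0.0018 med [0.5396 0.168 ] [539.6452 168.156   28.9212  27.3778  11.1222]
hub1 (0.004, 0.014) 1868 z 0.0095 sd 0.0010 med [0.537  0.1694] [540.0273 168.1354  53.0394  52.6309  10.8453]
hub1 (0.004, 0.014) 27 z 0.0067 sd 0.0009 med [0.5385 0.1172] [538.3811 117.9178   5.2385   4.997   52.7187]
hub1 (0.004, 0.014) 51 z 0.0092 sd 0.0029 med [0.5462 0.1651] [543.8344 166.357    9.8897  11.5652  11.3195]
hub1 (0.02, 0.034) 835 z 0.0274 sd 0.0018 med [0.5397 0.1682] [539.45   168.4298  28.898   29.3221  11.3182]
low0 (0.035, 0.046) 9079 z 0.0415 sd 0.0010 med [ 0.5207 -0.0157] [525.9266 -17.439   84.0087 130.2745  73.4521]
low0 (0.035, 0.046) 41 z 0.0417 sd 0.0032 med [ 0.5201 -0.0157] [520.0953 -15.6186  11.1777   1.7658  73.1793]

[... 1691 characters left out ...]
   89.61  ]
up1 (0.024, 0.033) 7216 z 0.0315 sd 0.0010 med [ 0.5474 -0.26  ] [ 552.9073 -264.1678   84.5858  130.2241   62.7104]
up1 (0.0335, 0.04) 104 z 0.0370 sd 0.0018 med [ 0.4454 -0.2989] [ 443.9227 -302.9706    9.1694   28.6609    3.5296]
up1 (0.0335, 0.04) 3615 z 0.0375 sd 0.0008 med [ 0.5491 -0.259 ] [ 552.6439 -263.8571   56.0676   83.8823   62.6257]
up1 (0.055, 0.075) 476 z 0.0657 sd 0.0058 med [ 0.4455 -0.2993] [ 442.8568 -303.6077   36.7685   14.581    89.4083]
up1 (0.055, 0.075) 2069 z 0.0651 sd 0.0020 med [ 0.5511 -0.2621] [ 552.0804 -262.383    21.0117   65.2498   62.697 ]
up0 [ 16  99 198]
up1 [15 79 90]
hub0 [135   5 220]
hub1 [ 16 111 159]
low0 [ 85  10 158]
low1 [16 97 76]
```

```bash
python3 - <<'E'
from meas import *
import pickle
R=down(np.radians(191.1)); c=np.array([.5398,.1682])
command_gripper(.045,40)
movep([*c,.10],R); 
print(move_l([*c,.036],R,feed=.08,until_force=4), sense()["position"],sense()["wrist_force"])
command_gripper(.015,40); s=sense(); print(s["finger_gap"],s["gripper_force"],s["wrist_force"],s["position"])
command_gripper(.045); move_l([*c,.2],R,feed=.25)
V=cam("wrist"); s=sense(); print(s["position"],s["time_s"])
for b in ((.004,.014),(.02,.034)):
    for q,m in band(V,*b,c,.06):
        if len(q)>300: r=rect(V,m,np.median(q[:,2])); print(len(q),r, R[:2,:2].T@(r[:2]-s["position"][:2]*1000))
save("reg.png",V[0])
E
```

```text
False [0.5402 0.1683 0.0363] [ 0.559  -0.0579  1.0483]
0.026700582869549586 40.68506358191371 [ 0.2275 -0.5156  5.1943] [0.5405 0.1684 0.0368]
[0.5386 0.1679 0.1982] 10.225
1902 [539.9681 168.2346  52.1453  52.1477  11.1399] [-1.4422  0.0624]
785 [539.7685 168.4442  28.9882  27.385   11.1402] [-1.2867  0.3065]
```

```bash
python3 - <<'E'
from meas import *
R=down(np.radians(191.1)); c=np.array([.5399,.1682]); Rp=down(np.radians(163.45)); g=np.array([.5258,-.0172])
move_l([*c,.0365],R,feed=.1,until_force=6)
command_gripper(.015,60); s=sense(); print(s["finger_gap"],s["position"],s["wrist_force"]); zg=s["position"][2]
move_l([*c,.14],R,feed=.2)
movep([*g,.14],Rp); move_l([*g,.104],Rp,feed=.08); sleep(.3)
V=cam("wrist"); save("pre.png",V[0])
s=sense(); print("gap",s["finger_gap"],s["position"],s["wrist_force"],s["time_s"])
h=move_l([*g,zg+.0295],Rp,feed=.03,until_force=10); s=sense()
print(h,s["position"],"hub z",s["position"][2]-zg,s["wrist_force"],s["ft_torque"],s["time_s"])
E
```

```text
0.0266753710148974 [0.5404 0.1684 0.0373] [-0.3816 -0.7332  5.6453]
gap 0.026593582102697272 [ 0.526  -0.0172  0.1043] [-0.1254 -0.0897 -1.5703] 14.6833
False [ 0.5256 -0.0172  0.0673] hub z 0.03000893603759175 [-2.8771 -0.472   5.1713] [0.0736 0.5715 0.0508] 16.075
```

View pics/pre.png

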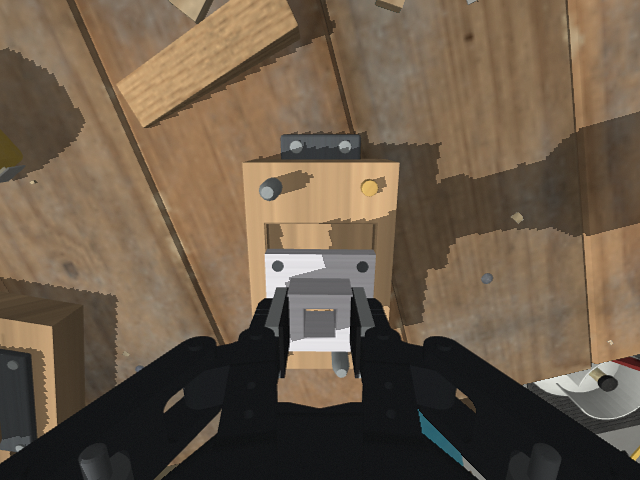

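The picture, taken before lowering, shows the hub level between the fingers over the post, bore at (320,322). It then went down to hub z = 0.030 with about 5 N of contact. I'll release it and check.

```bash
python3 - <<'E'
from meas import *
Rp=down(np.radians(163.45)); g=np.array([.5256,-.0172])
command_gripper(.042); move_l([*g,.2],Rp,feed=.2); sleep(.2)
V=cam("wrist"); save("seat.png",V[0])
for b in ((.035,.0435),(.05,.059),(.059,.07)):
    for q,m in band(V,*b,g,.1):
        if len(q)>60: print(b,len(q),np.median(q[:,2]),rect(V,m,np.median(q[:,2])))
# upper half: check pose from seat of the same camera, at its own yaw
Ru=down(np.radians(152.7)); u=np.array([.5526,-.2641])
movep([*u,.2],Ru); sleep(.2); V=cam("wrist"); s=sense(); print(s["position"],s["time_s"])
for b in ((.024,.033),(.0335,.04),(.055,.075)):
    for q,m in band(V,*b,u,.09):
        if len(q)>500: print(b,len(q),np.median(q[:,2]),rect(V,m,np.median(q[:,2])))
cv2.imwrite("pics/seatc.png",cv2.imread("pics/seat.png")[100:360,200:440])
E
```

```text
(0.035, 0.0435) 8952 0.04152558331181763 [525.5798 -17.3061  84.0299 129.244   73.4829]
(0.035, 0.0435) 2226 0.039599997914079005 [525.7983 -18.0888  51.972   52.9622  72.6524]
(0.05, 0.059) 940 0.0574482966677933 [525.2709 -18.0031  28.0356  28.9354  73.4918]
(0.05, 0.059) 70 0.05602325167117145 [576.5652 -19.988    9.557    9.5175  73.9659]
(0.059, 0.07) 98 0.06177447491547533 [468.5839 -27.2972   7.8887   8.1353  27.4341]
(0.059, 0.07) 227 0.06154274100833956 [525.4196 -17.1179  11.3478  12.5964  73.4948]
(0.059, 0.07) 69 0.061958841237800044 [577.5552 -20.8863   8.2121   7.6568  31.8117]
[ 0.5532 -0.2623  0.2   ] 18.6667
(0.024, 0.033) 7063 0.031526116513884817 [ 552.5673 -264.2872   83.9878  130.0129   62.7212]
(0.0335, 0.04) 3853 0.037558628249908854 [ 552.2311 -264.1094   55.7313   82.5338   62.8418]
(0.055, 0.075) 1936 0.06513369656710533 [ 551.1935 -263.6604   19.6447   65.6026   62.4012]
```

View pics/seatc.png

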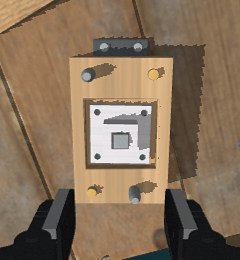

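The hub sits in the pocket around the post: in the crop its flange spans about (88–158, 100–167), and its flange reads 2 mm below the parting face, as it should when seated. Now the upper half.

```bash
python3 - <<'E'
from meas import *
a=np.radians(152.7); Ru=down(a); u=np.array([.5525,-.2642]); Rp=down(np.radians(163.45)); g=np.array([.5255,-.0173])
def fine(x,y,z,R):
    move_l([x,y,z],R,feed=.08); sleep(.15); e=np.array([x,y,z])-sense()["position"]; move_l(np.array([x,y,z])+e,R,feed=.05); sleep(.15); return e
command_gripper(.042,60); print(fine(*u,.1,Ru))
e=u-sense()["position"][:2]
print(move_l([*(u),.063],Ru,feed=.06,until_force=6)); print(sense()["position"],sense()["wrist_force"])
command_gripper(.008,100); sleep(.1); s=sense(); zg=s["position"][2]
off=s["tcp_rot"][:2,:2].T@(u-s["position"][:2]); off[1]=0
print(s["finger_gap"],s["position"],s["wrist_force"],"upper in tool mm",off*1000,s["tcp_rot"][:2,0])
move_l([*u,.19],Ru,feed=.2)
q=g-Rp[:2,:2]@off
movep([*q,.19],Rp); print("corr",fine(*q,.14,Rp))
s=sense(); print(s["finger_gap"],s["position"]-np.r_[q,.14],s["wrist_force"],np.degrees(np.arctan2(s["tcp_rot"][1,0],s["tcp_rot"][0,0])),s["time_s"])
V=cam("wrist"); save("up_pre.png",V[0]); p,*_=cam("side"); save("side_pre.png",p[230:330,220:400])
np.savez("g.npz",q=q,zg=zg,cmd=2*np.r_[q,.14]-s["position"])
E
python3 -c "
import cv2,numpy as np
a=cv2.imread('pics/up_pre.png');b=cv2.imread('pics/side_pre.png')
a=cv2.resize(a,(480,360));b=cv2.resize(b,(480,267));b=b[:230]
cv2.imwrite('pics/pp.png',np.vstack([a,b]))"
```

```text
[-0.0003  0.0001 -0.0005]
False
[ 0.5526 -0.2644  0.063 ] [-0.0611 -0.3332  0.4751]
0.018264372974915073 [ 0.5529 -0.2642  0.0638] [-1.0362  1.4206  5.7178] upper in tool mm [0.3867 0.    ] [-0.8887  0.4585]
corr [-0.0005 -0.     -0.0006]
0.018499847384750006 [-0.0004  0.0001 -0.0005] [ 0.3552  0.0943 -4.1191] 163.45428720287387 25.1083
```

View pics/pp.png

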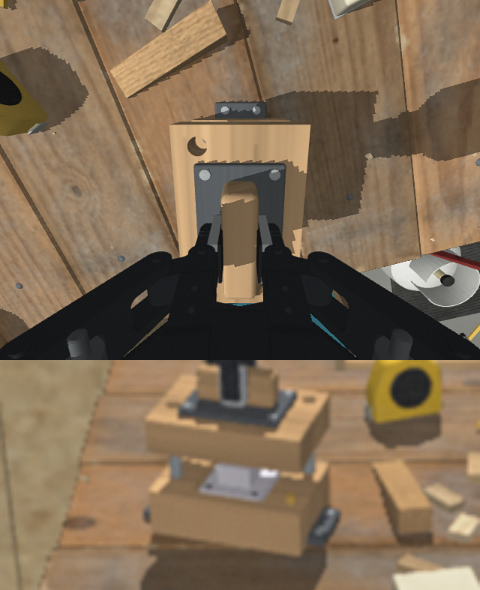

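The upper half hangs level above the lower half; hole_a at (197,147) shows the dowel just beneath it. Now I lower it.

```bash
python3 - <<'E'
from meas import *
d=np.load("g.npz"); q=d["q"]; zg=float(d["zg"]); Rp=down(np.radians(163.45))
c=q+[-.0002,0]
f0=sense()["wrist_force"]
h=move_l([*c,zg+.047],Rp,feed=.03,until_force=9); s=sense()
print(h,"origin z",s["position"][2]-zg,s["position"][:2]-q,s["wrist_force"]-f0,s["ft_torque"],s["time_s"])
if s["position"][2]-zg<.050:
    h=move_l([*c,zg+.0385],Rp,feed=.02,until_force=22); sleep(.3); s=sense()
    print(h,"origin z",s["position"][2]-zg,s["position"][:2]-q,s["wrist_force"]-f0,s["ft_torque"],s["finger_gap"],s["time_s"])
E
```

```text
False origin z 0.04706370459518276 [-0.0001  0.0001] [ 0.0163  0.8728 -1.2277] [ 0.1806 -0.1686 -0.0178] 26.3167
True origin z 0.04049669890992054 [ 0.0001 -0.    ] [-3.0427  0.4865 12.4495] [-0.0619  0.3865 -0.0605] 0.01809067578007639 27.0583
```

```bash
python3 - <<'E'
from meas import *
d=np.load("g.npz"); q=d["q"]; zg=float(d["zg"]); Rp=down(np.radians(163.45)); c=q+[-.0002,0]
z=zg+.040
for i in range(14):
    move_l([*c,z],Rp,feed=.02); sleep(.15); s=sense()
    print("cmd %.4f origin %.4f"%(z-zg,s["position"][2]-zg),s["wrist_force"],s["ft_torque"],s["finger_gap"])
    if s["wrist_force"][2]>24: break
    z-=.0007
sleep(.5); print(sense()["wrist_force"],sense()["time_s"])
p,dd,*k=cam("side"); save("side_end.png",cv2.resize(p[220:330,240:380],(700,550),interpolation=cv2.INTER_CUBIC))
E
```

```text
cmd 0.0400 origin 0.0412 [-3.1641  0.6037  8.6247] [0.1524 0.6898 0.0479] 0.018191885152269004
cmd 0.0393 origin 0.0405 [-3.6852  0.6477  8.2894] [ 0.2094  0.708  -0.0108] 0.018208853895809507
cmd 0.0386 origin 0.0400 [-3.9003  1.1195 10.1358] [0.152  0.8029 0.0711] 0.01836013272153858
cmd 0.0379 origin 0.0399 [-5.7176  1.8191 17.1334] [0.1201 1.2078 0.0143] 0.018356730836981038
cmd 0.0372 origin 0.0399 [-7.8062  2.6147 23.093 ] [ 0.1182  1.6723 -0.0136] 0.01821461905745667
cmd 0.0365 origin 0.0399 [-9.8784  2.7178 29.5896] [0.2013 2.1048 0.0203] 0.01801733275523538
[-10.0949   2.146   28.1553] 29.9583
```

View pics/side_end.png

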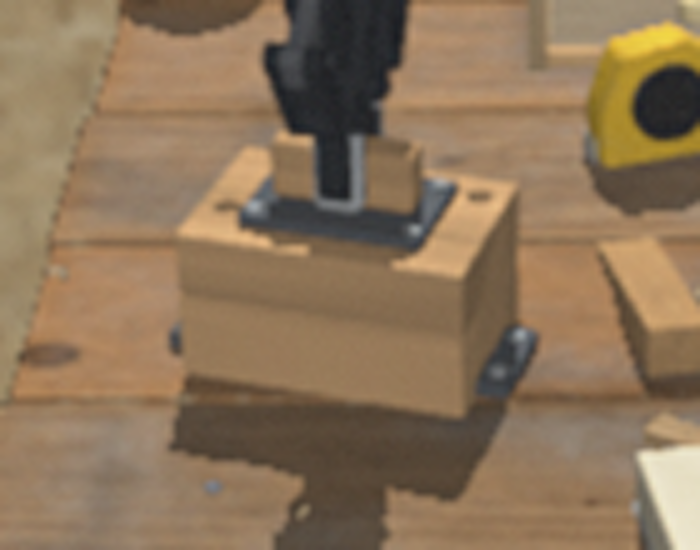

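The side view shows the halves shut with no gap along the seam (about (180–465, 290–350)). Height has stopped at 39.9 mm while the force keeps rising, so they are in hard contact, held at 28 N. I'm handing in.

```bash
python3 -c "
from rig import *
print(finish_job())"
```

```text
the job is handed in; nothing more can be done
None
```

I set the hub fully down on the post and fitted the upper half on its dowels. I handed the job in at about 30 s, with the arm still holding the mould pressed shut at about 28 N.

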